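Roll the shaft blank into the V-block

TASK

Without picking it up, roll the round aluminium bar along the bench and up the little ramp so that it drops into the groove of the wooden V-block, and push it gently endways along the groove until its end stands against the metal stop plate. Use the fingers only to push: the bar must not be pinched, lifted or carried. Leave the other things on the bench where they are and finish clear of the bar.

Things in the scene. Friction and masses are not known exactly. Their poses are not given: they have to be found in the camera images.
- shaft_blank: plain turned aluminium bar, 45 mm diameter, 150 mm long, about 0.65 kg, smooth, loose right of the V-block, up to 0.15 rad out of parallel with the groove. Pushed slowly at or below mid height it rolls just ahead of the pusher, square to its own axis (hard to turn), and squares itself on the ramp; pushed well above it may jam. Origin: middle of the bar, 22.5 mm up at first; x runs along the bar.
- v_block: light wooden V-block, fixed. Origin: on the bench under the groove's bottom line. x: along the groove, away from the robot to the stop plate; y: left, across it; z up. Wood from x -95 to 80 mm. The 120 degree V has its bottom 2 mm high at y 0 and a rear land 25 mm high at y 40 to 52. A bar in it has its axis at y 0, 28 mm up; against the stop its middle is at x 5, its near end at x -70 mm.
- offcut: rectangular softwood offcut, 45x90x32 mm, lying loose just to the left of the V-block (beyond its rear land). Origin: middle of its underside.
- tape_measure: yellow and black tape measure, 38x85x60 mm, standing loose at the front left. Origin: middle of its underside.
- screwdriver: screwdriver with a red handle, 214 mm long, lying loose at the right of the bench. Origin: middle of its underside.
- lip (a point): top of the V-block's ramp, at its x = 0. The ramp faces right (-y of the block): it rises from the bench at block y = -75 mm to 11 mm height at y = -18 mm; the lip is flat, 11 mm high, to y = -15.6 mm, where the V falls away. Past the lip the bar drops in by itself. The bar starts 110 to 180 mm right of the lip. Axes as the block's.
- stop_face (a point): middle of the near face of the stop plate across the far end of the groove, at block x = 80, y = 0, z = 28 mm. Upright aluminium plate, 6 mm thick, from block y -11 to 45 mm, 46 mm high. The bar starts 35 to 50 mm nearer the robot than its final place, so rolled straight in it clears the plate. Axes as the block's.
Mind the look-alikes: they are no part of the job. Of the things that look like the shaft_blank, the larger one is meant.

How it is judged:
On the way, in this order (a step that is already met when the one before it is completed fails the run):
1. the bar is on the ramp, bearing on it (y of shaft_blank in the frame of v_block between -0.07 and -0.016 m and z of shaft_blank in the frame of v_block below 0.04 m and contact force between shaft_blank and v_block above 0.5 N), for 0.05 s.
2. the bar lies in the groove (y of shaft_blank in the frame of v_block between -0.004 and 0.004 m and z of shaft_blank in the frame of v_block between 0.025 and 0.031 m and angle between the x axis of shaft_blank and the x axis of v_block, either way round below 0.05 rad), for 0.2 s.
At the end, for the whole second after the job is handed in: The bar rests in the groove (axis within 4 mm of the groove's middle and within 0.05 rad of parallel, 25 to 31 mm above the bench) with its end within 3.5 mm of the stop plate, at rest (all of step 2 and x of shaft_blank in the frame of v_block between 0.0015 and 0.009 m and linear speed of shaft_blank below 0.01 m/s); the robot touches nothing.
It fails at once if the bar is lifted off the bench or the block (height (world z) of shaft_blank above 0.043 m or (height (world z) of shaft_blank above 0.03 m and y of shaft_blank in the frame of v_block below -0.1 m)).
It fails at once if the bar is pinched or pushed hard (over 35 N) (contact force between the fingers and shaft_blank above 35 N).
It fails at once if another loose thing (offcut, tape measure, screwdriver) is moved more than 3 cm (distance of any of offcut, tape_measure, screwdriver from where it was at the start of the episode above 0.03 m).
It also fails if it takes over 54 s, if anything falls off the work surface, if the arm or the gripper's body presses on something with over 40 N, if the wrist force passes 120 N, or if a joint passes its speed limit or range.

ROBOT

A 7-joint arm with a two-finger parallel gripper is mounted at the origin on a cart in front of the work surface, level with it; the furniture and walls round the work are solid. World frame = base frame: x ahead of the robot, y to its left, z up, the work surface at z = 0. Lengths are in m, angles in rad, forces in N, time in s.
With the tool pointing down it reaches from about 0.425 to 1.025 m from the base axis. Payload 9.4 kg.
Tool frame: the origin (TCP) lies midway between the tips of the shut fingers; the grasp point (between the pads) lies r.hold_point_z behind it (r.hold_point_z is the distance from the TCP to the grasp point, in m); z points along the fingers, y is the line along which they close (so a half turn about z gives the same grasp; the last joint's range is limited). The gripper opens to 85 mm and grips with 20 to 120 N. Pads are 22 mm wide; open, the fingers measure 114 mm over their backs; the gripper's body (76 mm by 85 mm) begins 54 mm behind the grasp point. The pads swing forward as they close: fully open they stand 13 mm farther back than shut.
Start: joints at [-0.077, 0.599, -0.003, 1.599, 0.002, 0.943, -0.08], TCP at [0.725, -0, 0.231] pointing down, gripper open.
Joint ranges: [-2.57, 2.57], [-0.35, 1.97], [-1.29, 1.29], [0.11, 2.56], [-1.05, 4.19], [0.11, 1.86], [-2.63, 2.63]. Speed limits (rad/s): [2.22, 2.22, 3.01, 3.01, 3.14, 3.14, 3.14].

INTERFACE

Orientations are given as a 3x3 rotation matrix whose columns are the frame's x, y, z axes.
In Python, from workcell import r, vision gives the robot as it stands.
- The arm moves only by the tool step_arm, never from a script. Its argument "rows" is a list of rows, each an object with "linear": the shift along the tool's x, y, z in mm, a list of three; "angular": the turn, a rotation vector about the tool's x, y, z in degrees, a list of three. A call has exactly 5 rows; each row shifts and turns the commanded pose from where the row before left it, along the tool's axes as they then stand; what a row does not reach is not made up. A row lasts 1/8 s, in which the tool goes at most 62.5 mm and 10.7 degrees, less where a joint would pass 70% of its speed; a pose out of reach is approached as far as the arm can. A call is refused whole if a number of a shift passes 62.5 or a number of a turn 10.7, either way. A call with a gripper value outside its range is refused whole. "fingers" is the closure in counts, from 0 (fully open) to 255 (shut), set as the call begins (left out, the last holds). The fingers move at their own pace and stop on an object; "newtons" is the grip in N (left out, the last holds). Time passes only in rows, so rows that do not move let the fingers close, or fill a call up. It gives the time, the measured TCP pose, the force, the opening and the grip force at its end, in the units of the state.
- r.state(): the state, without advancing time (a new reading comes with each control period).
- vision.read_camera(name): name is "scene" or "side" or "wrist"; returns a dict with "color" (400x640x3 uint8, blue, green, red), "fx", "fy", "cx", "cy" (pixels), "dist_coeffs" ([k1, k2, p1, p2, k3] as OpenCV has them; the pictures are not rectified), "R" (3x3) and "t" (3): a world point X has camera coordinates R X + t. Camera axes: x right, y down, z forward; pixel columns grow to the right and rows downward; lengths in m; the calibration is good to about 2 mm. A picture is of the moment at which its call begins. There is no depth.
- r.finish_job(): hands the job in; it is judged then, once.
Trained networks look in a picture, given as the dict that the camera call returned (one of the last four; its "shot" number tells which), for a name from the list of things; names that differ only in an ending like _2 or _b are one class to them, and where a whole thing is asked for, a point or a joint stands for the part that bears it (a point fixed in the world has none). Each returns a list of dicts, best first, with "confidence" (0 to 1); they miss things now and then, are a little off and sometimes report something else, mostly with a low value. They report only what shows in the picture. A call takes as long as a camera call. They do not tell look-alikes from the thing itself.
- vision.spot_in(picture, thing): "rect" ([left, top, right, bottom] as shares, 0 to 1, of the picture: columns of its width, rows of its height, round what is visible of it).
- vision.masks_of(picture, thing): "mask" (400x640 bool, what is visible of it) and "rect" ([left, top, right, bottom] as shares, 0 to 1, of the picture: columns of its width, rows of its height, round what is visible of it).
The state is a dict: "time": time; "joint_pos": joint angles; "dq": joint speeds; "effort": joint torques, N m; "eef_pos": TCP position; "tcp_rot": TCP orientation; "wrist_force": force on the tool from outside, world axes, zero at the start; "ft_torque": the same for the moment, N m; "finger_gap": opening from 0.0 (shut) to 1.0 (fully open); "grasp_force": force on a finger pad.
Only numpy, scipy, OpenCV 4.12 (cv2) and the standard library are available. Lean on these libraries where they do the work, as an engineer would, in place of code of your own. Each camera call takes 0.05 s, during which the arm holds its last target. There are 200 camera calls.

## Working session

There is one attempt and no reset: what is moved stays moved. The work goes in short steps, Python scripts to look and compute and a tool call to move; the robot and the scene stay as the last step left them, time stands still between calls to the robot, and variables do not carry over. Pictures are saved under pics/ and viewed, at most 10 in all, crops included, and the job is handed in when it is done.

Besides the shell and the picture viewer there is one more tool, called after "Request:" by a JSON object that holds its "method" and its "body", one argument or row to a line. step_arm: Moves the arm, as the interface text tells. Its arguments: {"type":"object","properties":{"rows":{"type":"array"},"fingers":{"type":"number"},"newtons":{"type":"number"}},"required":["rows"]}

```bash
mkdir -p pics; ls; python3 - <<'E'
from workcell import r, vision
import cv2, numpy as np
ims=[]
for n in ["scene","side"]:
    p=vision.read_camera(n); cv2.imwrite(f"pics/{n}0.png",p["color"])
    print(n,p["fx"],p["fy"],p["cx"],p["cy"],p["dist_coeffs"],np.round(p["R"],3).tolist(),p["t"])
    for th in ["shaft_blank","v_block","offcut","tape_measure","screwdriver"]:
        for d in vision.spot_in(p,th): print(th,round(d["confidence"],2),np.round(np.array(d["rect"])*[640,400,640,400]))
print(r.state()); print(r.hold_point_z)
E
```

```text
pics
scene 465.5241085419427 465.5241085419427 315.80486458210737 191.62776789713516 [-0.03825409  0.          0.          0.          0.        ] [[0.8, -0.6, 0.008], [-0.328, -0.448, -0.832], [0.502, 0.663, -0.555]] [-0.4653424   0.23157323  1.13137913]
shaft_blank 0.96 [358. 221. 391. 246.]
shaft_blank 0.69 [305. 191. 355. 220.]
shaft_blank 0.46 [285. 162. 350. 208.]
v_block 0.63 [286. 164. 347. 209.]
offcut 0.81 [295. 156. 319. 175.]
tape_measure 0.59 [207. 147. 221. 161.]
screwdriver 0.94 [357. 261. 413. 290.]
side 476.35858820421254 476.35858820421254 322.3276581782771 201.07859585636058 [-0.02720554  0.          0.          0.          0.        ] [[-0.957, -0.29, 0.025], [-0.132, 0.355, -0.926], [0.26, -0.889, -0.377]] [0.57624622 0.12036571 1.47951529]
shaft_blank 0.85 [308. 196. 351. 211.]
shaft_blank 0.61 [321. 181. 350. 193.]
v_block 0.8 [271. 205. 338. 232.]
offcut 0.9 [268. 219. 302. 235.]
tape_measure 0.91 [322. 260. 347. 290.]
screwdriver 0.47 [358. 177. 386. 186.]
{'time': 0.6, 'joint_pos': array([-0.07672205,  0.59925454, -0.00250481,  1.59941522,  0.00180095,
        0.94287567, -0.07980469]), 'dq': array([ 0.00115049, -0.000733  ,  0.00113686, -0.00105595, -0.00027181,
        0.00033114,  0.00068941]), 'effort': array([-2.06439814e-03, -7.75793052e+01,  1.56266347e+00, -2.58281922e+01,
        1.23721876e-02,  2.24211370e-03, -3.96513099e-05]), 'eef_pos': array([7.25000700e-01, 1.17512528e-05, 2.31302079e-01]), 'tcp_rot': array([[-4.36433127e-05,  9.99999998e-01,  5.28180730e-05],
       [ 9.99999998e-01,  4.36454578e-05, -4.06127480e-05],
       [-4.06150532e-05,  5.28163004e-05, -9.99999998e-01]]), 'wrist_force': array([-1.39586934, -1.00654683,  0.18495045]), 'ft_torque': array([-0.03400878,  0.02492602, -0.01318737]), 'grasp_force': 0.0, 'finger_gap': 1.00322727718631}
0.0187
```

View pics/scene0.png

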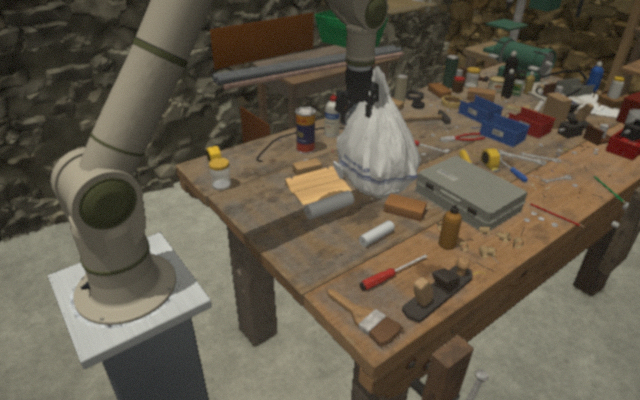

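View pics/side0.png

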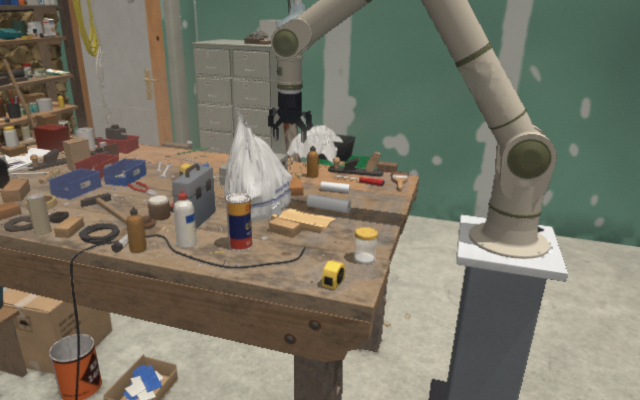

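The scene shows two bars: a larger grey one at about (330,206) and a smaller, brighter one at about (377,234). In the side view they are at (329,204) and (335,187). The larger grey one, next to the V-block's ramp, fits the 45×150 mm bar. I'll check that in a crop and by measuring.

```bash
cat > h.py <<'E'
from workcell import r, vision
import cv2, numpy as np
def ray(p,uv):
    K=np.array([[p["fx"],0,p["cx"]],[0,p["fy"],p["cy"]],[0,0,1]])
    n=cv2.undistortPoints(np.array(uv,float).reshape(-1,1,2),K,np.array(p["dist_coeffs"])).reshape(-1,2)
    R=np.array(p["R"]);t=np.array(p["t"]);return -R.T@t,np.c_[n,np.ones(len(n))]@R
def onz(p,uv,z):
    c,d=ray(p,uv);return c+d*((z-c[2])/d[:,2])[:,None]
def proj(p,X):
    K=np.array([[p["fx"],0,p["cx"]],[0,p["fy"],p["cy"]],[0,0,1]])
    return cv2.projectPoints(np.array(X,float).reshape(-1,1,3),cv2.Rodrigues(np.array(p["R"]))[0],np.array(p["t"]),K,np.array(p["dist_coeffs"]))[0].reshape(-1,2)
def masks(p,th): return vision.masks_of(p,th)
E
python3 - <<'E'
from h import *
for n in ["scene","side","wrist"]:
    p=vision.read_camera(n)
    if n=="wrist": cv2.imwrite("pics/w0.png",p["color"])
    if n=="scene": cv2.imwrite("pics/sc_crop.png",cv2.resize(p["color"][140:300,260:430],None,fx=4,fy=3.7,interpolation=cv2.INTER_CUBIC))
    for th,z in [("shaft_blank",.022),("v_block",.012),("offcut",.016),("tape_measure",.03),("screwdriver",.015)]:
        for d in masks(p,th):
            m=d["mask"].astype(np.uint8);c=max(cv2.findContours(m,0,1)[0],key=cv2.contourArea)
            b=cv2.boxPoints(cv2.minAreaRect(c)); cen=np.argwhere(m)[:,::-1].mean(0)
            print(n,th,round(d["confidence"],2),cen.round(),onz(p,cen,z)[0].round(3)[:2],onz(p,b,z).round(3)[:,:2].tolist())
E
```

```text
scene shaft_blank 0.75 [328. 204.] [ 0.595 -0.043] [[0.529, -0.002], [0.7, -0.017], [0.661, -0.086], [0.5, -0.068]]
scene shaft_blank 0.67 [376. 233.] [ 0.616 -0.229] [[0.561, -0.211], [0.693, -0.204], [0.672, -0.248], [0.545, -0.253]]
scene v_block 0.59 [317. 184.] [0.644 0.077] [[0.573, 0.166], [0.801, 0.152], [0.71, -0.006], [0.508, 0.016]]
scene offcut 0.59 [306. 166.] [0.678 0.185] [[0.646, 0.231], [0.755, 0.213], [0.711, 0.139], [0.608, 0.158]]
scene tape_measure 0.5 [213. 152.] [0.456 0.435] [[0.448, 0.481], [0.496, 0.479], [0.465, 0.393], [0.419, 0.395]]
scene screwdriver 0.56 [382. 276.] [ 0.519 -0.357] [[0.454, -0.336], [0.677, -0.348], [0.657, -0.383], [0.442, -0.368]]
side shaft_blank 0.58 [329. 203.] [ 0.592 -0.039] [[0.66, 0.013], [0.692, -0.111], [0.522, -0.089], [0.502, 0.029]]
side shaft_blank 0.5 [336. 187.] [ 0.612 -0.203] [[0.656, -0.162], [0.677, -0.244], [0.567, -0.244], [0.551, -0.164]]
side v_block 0.88 [304. 219.] [0.637 0.097] [[0.735, 0.155], [0.778, 0.016], [0.547, 0.055], [0.524, 0.184]]
side offcut 0.81 [284. 227.] [0.672 0.184] [[0.714, 0.226], [0.747, 
[... 249 characters left out ...]
, [0.411, 0.499]]
side screwdriver 0.73 [370. 181.] [ 0.506 -0.341] [[0.548, -0.315], [0.559, -0.385], [0.456, -0.367], [0.448, -0.3]]
side screwdriver 0.24 [303. 219.] [0.637 0.099] [[0.736, 0.157], [0.779, 0.022], [0.546, 0.061], [0.523, 0.186]]
wrist shaft_blank 0.67 [242. 347.] [ 0.633 -0.219] [[0.581, -0.2], [0.683, -0.197], [0.682, -0.24], [0.577, -0.243]]
wrist shaft_blank 0.65 [195. 213.] [ 0.594 -0.044] [[0.506, -0.063], [0.517, -0.014], [0.678, -0.026], [0.673, -0.076]]
wrist v_block 0.81 [240.  92.] [0.648 0.082] [[0.527, 0.031], [0.564, 0.154], [0.75, 0.128], [0.732, -0.0]]
wrist offcut 0.55 [275.   8.] [0.687 0.158] [[0.631, 0.165], [0.721, 0.164], [0.721, 0.144], [0.63, 0.144]]
```

View pics/sc_crop.png

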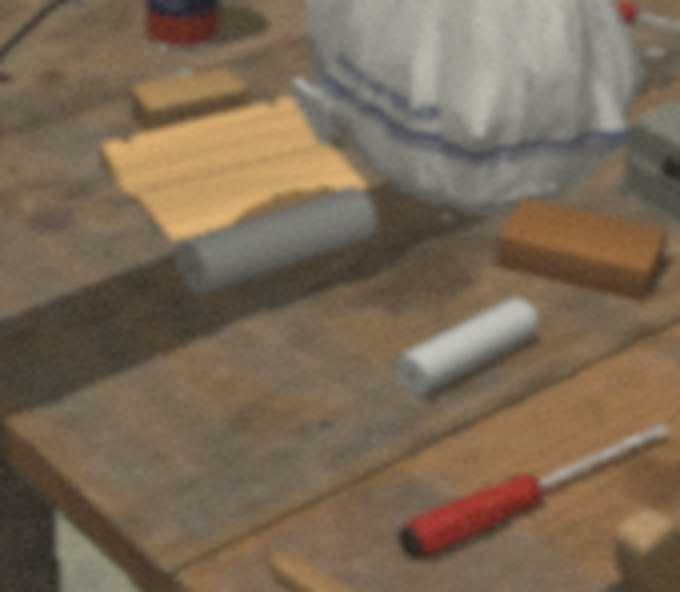

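View pics/w0.png

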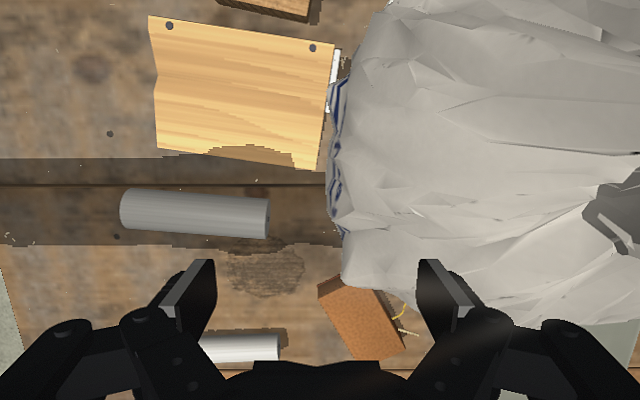

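The crop and the wrist view both confirm it: the grey bar is about 165×50 mm as seen, while the white one is only about 110×43 mm. I'll now fit precise poses for the block and the bar.

```bash
cat >> h.py <<'E'
from scipy.optimize import least_squares, minimize
def T(q,P):
    c,s=np.cos(q[2]),np.sin(q[2]);P=np.array(P,float)
    return np.c_[q[0]+c*P[:,0]-s*P[:,1],q[1]+s*P[:,0]+c*P[:,1],P[:,2]]
a=np.linspace(0,2*np.pi,40)
CYL=np.vstack([np.c_[np.full(40,e),.0225*np.cos(a),.0225*np.sin(a)] for e in(-.075,.075)])
def hullmask(p,X,s=4):
    h=cv2.convexHull((proj(p,X)*s).astype(np.float32)).round().astype(np.int32)
    m=np.zeros((400*s,640*s),np.uint8);cv2.fillConvexPoly(m,h,1);return cv2.resize(m.astype(np.float32),(640,400),interpolation=cv2.INTER_AREA)
def fitbar(p,m,q0,z=.0225):
    m=m.astype(np.float32)
    f=lambda q:np.abs(hullmask(p,T(q,CYL+[0,0,z]))-m).sum()
    o=minimize(f,q0,method="Nelder-Mead",options=dict(initial_simplex=[q0,np.add(q0,[.01,0,0]),np.add(q0,[0,.01,0]),np.add(q0,[0,0,.1])],xatol=1e-4,fatol=.1))
    return o.x,o.fun,m.sum()
BP=np.array([[-95,52,25],[-95,-75,0],[-95,0,2],[80,52,25],[80,-75,0]])/1000
E
python3 - <<'E'
from h import *
ps={n:vision.read_camera(n) for n in["scene","side","wrist"]}
p=ps["wrist"];uv=np.array([[148,15],[157,148],[157,75],[337,42],[320,170]])
o=least_squares(lambda q:(proj(p,T(q,BP))-uv).ravel(),[.64,.08,-.1]);print("block",o.x,o.fun.round(1))
img=p["color"].copy()
L=[[-95,52,25],[80,52,25],[80,40,25],[-95,40,25],[-95,0,2],[80,0,2],[80,-15.6,11],[-95,-15.6,11],[-95,-75,0],[80,-75,0]]
def ov(img,p,q,col):
    h=proj(p,T(q,np.array(L)/1e3));cv2.polylines(img,[(h*16).round().astype(np.int32)],False,col,1,16,4)
big=[]
for n,p in ps.items():
    img=p["color"].copy();ov(img,p,o.x,(0,0,255))
    for d in masks(p,"shaft_blank"):
        q=onz(p,np.argwhere(d["mask"])[:,::-1].mean(0),.0225)[0]
        if q[1]<-.12: continue
        b=fitbar(p,d["mask"],[q[0],q[1],-.1]);print(n,b)
        h=cv2.convexHull(proj(p,T(b[0],CYL+[0,0,.0225])).astype(np.float32));cv2.polylines(img,[(h*16).astype(np.int32)],True,(0,255,0),1,16,4)
    c={"wrist":(110,0,260,250),"scene":(270,140,110,100),"side":(260,180,110,70)}[n]
    cv2.imwrite(f"pics/ov_{n}.png",cv2.resize(img[c[1]:c[1]+c[3],c[0]:c[0]+c[2]],None,fx=2.3 if n=="wrist" else 5,fy=2.3 if n=="wrist" else 5))
a=cv2.imread("pics/ov_scene.png");b=cv2.imread("pics/ov_side.png")
cv2.imwrite("pics/ov2.png",cv2.resize(np.vstack([a,b]),None,fx=.7,fy=.7))
E
```

```text
block [ 0.65718929  0.0857863  -0.13559409] [ 0.9  0.1  2.2 -0.5  2.1  0.6 -1.9  0.2 -3.3 -1.3]
scene (array([ 0.59705539, -0.04641422, -0.06408162]), np.float64(76.5625), np.float32(691.0))
side (array([ 0.58952712, -0.03339913, -0.09466682]), np.float64(48.3125), np.float32(555.0))
side (array([ 0.62390305,  0.11785212, -0.22453877]), np.float64(292.9375), np.float32(833.0))
wrist (array([ 0.59820918, -0.04532228, -0.08664717]), np.float64(219.125), np.float32(5969.0))
```

View pics/ov_wrist.png

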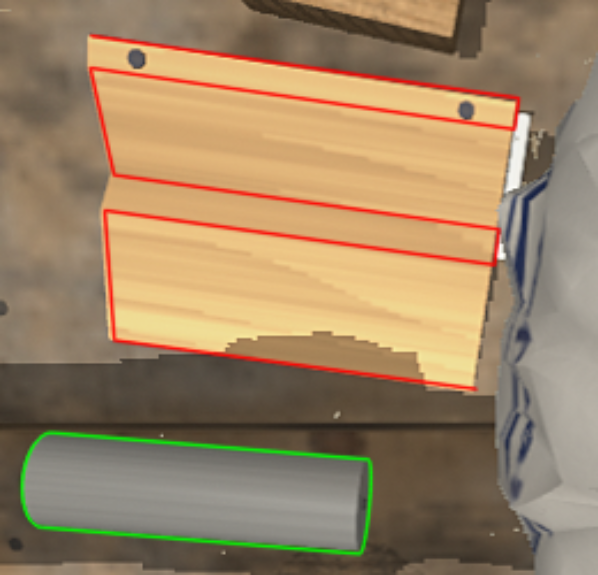

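View pics/ov2.png

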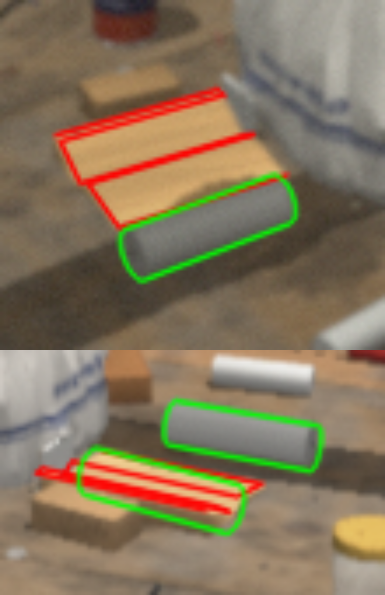

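The overlays fit the image to about 2 mm:
- **Block:** (0.657, 0.086), yaw −0.136.
- **Bar:** (0.598, −0.045), yaw −0.087. In the block frame that is (−41, −138) mm, which agrees with the stated start ranges.

I'll push with the fingers open, so there are two contacts along the bar. First I'll move behind it, on the right.

Request:
{"method": "step_arm", "body": {
  "rows": [
    {"linear": [-25, -33, 0], "angular": [0, 0, 0]},
    {"linear": [-25, -33, 0], "angular": [0, 0, 0]},
    {"linear": [-27, -33, 0], "angular": [0, 0, 0]},
    {"linear": [-27, -33, 0], "angular": [0, 0, 0]},
    {"linear": [0, 0, 40], "angular": [0, 0, 5]}
  ],
  "fingers": 0
}}

```text
time: 2.42
eef_pos: [0.5925, -0.1075, 0.1939]
tcp_rot: [[0.093, 0.996, 0.005], [0.996, -0.093, -0.002], [-0.001, 0.005, -1.0]]
wrist_force: [0.7, -0.6, -0.5]
finger_gap: 0.998
grasp_force: 0.0
```

Request:
{"method": "step_arm", "body": {
  "rows": [
    {"linear": [0, 0, 45], "angular": [0, 0, 0]},
    {"linear": [0, 0, 45], "angular": [0, 0, 0]},
    {"linear": [0, 0, 40], "angular": [0, 0, 0]},
    {"linear": [0, 0, 30], "angular": [0, 0, 0]},
    {"linear": [0, 0, 0], "angular": [0, 0, 0]}
  ]
}}

```text
time: 3.05
eef_pos: [0.5918, -0.1038, 0.0294]
tcp_rot: [[0.087, 0.996, -0.004], [0.996, -0.087, 0.0], [0.0, -0.004, -1.0]]
wrist_force: [-0.6, 0.5, 0.7]
finger_gap: 1.004
grasp_force: 0.0
```

Request:
{"method": "step_arm", "body": {
  "rows": [
    {"linear": [0, 0, 12], "angular": [0, 0, 0]},
    {"linear": [0, 0, 12], "angular": [0, 0, 0]},
    {"linear": [0, 0, 3], "angular": [0, 0, 0]},
    {"linear": [0, 0, 0], "angular": [0, 0, 0]},
    {"linear": [0, 0, 0], "angular": [0, 0, 0]}
  ]
}}

```text
time: 3.68
eef_pos: [0.5932, -0.1041, 0.0047]
tcp_rot: [[0.087, 0.996, 0.001], [0.996, -0.087, -0.0], [-0.0, 0.001, -1.0]]
wrist_force: [0.4, 0.2, -0.2]
finger_gap: 1.0
grasp_force: 0.0
```

```bash
python3 - <<'E'
from h import *
p=vision.read_camera("wrist");q=vision.read_camera("scene");cv2.imwrite("pics/a.png",np.hstack([p["color"],cv2.resize(q["color"][130:270,260:400],(400,400))])[:,::1]);
im=cv2.imread("pics/a.png");cv2.imwrite("pics/a.png",cv2.resize(im,(800,308)))
print(r.state()["eef_pos"],r.state()["wrist_force"])
for n,p in(("w",p),("s",q)):
  for d in masks(p,"shaft_blank"):
    c=onz(p,np.argwhere(d["mask"])[:,::-1].mean(0),.0225)[0]
    print(n,d["confidence"],c.round(3),[x for x in fitbar(p,d["mask"],[c[0],c[1],-.1])])
E
```

```text
[ 0.5932028  -0.104047    0.00465853] [-0.44378432  0.45061955 -0.17930818]
s 0.84 [ 0.615 -0.228  0.022] [array([ 0.63906394, -0.22119443,  0.29083317]), np.float64(385.0625), np.float32(393.0)]
s 0.53 [ 0.57  -0.049  0.022] [array([ 0.5973744 , -0.04494525, -0.0448799 ]), np.float64(492.125), np.float32(274.0)]
```

View pics/a.png

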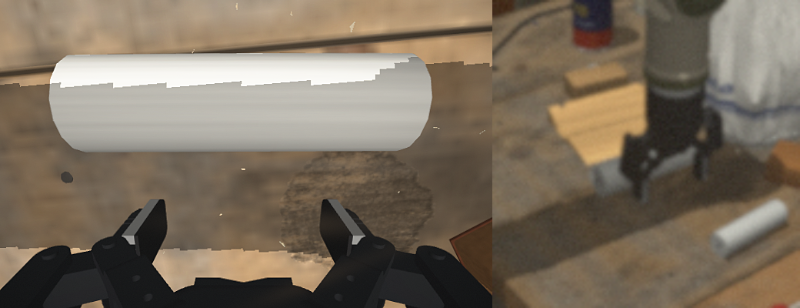

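Request:
{"method": "step_arm", "body": {
  "rows": [
    {"linear": [5, 0, 3], "angular": [0, 0, 0]},
    {"linear": [5, 0, 0], "angular": [0, 0, 0]},
    {"linear": [5, 0, 0], "angular": [0, 0, 0]},
    {"linear": [3, 0, 0], "angular": [0, 0, 0]},
    {"linear": [3, 0, 0], "angular": [0, 0, 0]}
  ]
}}

```text
time: 4.5
eef_pos: [0.5949, -0.0828, 0.0013]
tcp_rot: [[0.087, 0.996, 0.0], [0.996, -0.087, -0.0], [-0.0, 0.0, -1.0]]
wrist_force: [0.6, 0.1, 0.4]
finger_gap: 0.998
grasp_force: 0.0
```

Request:
{"method": "step_arm", "body": {
  "rows": [
    {"linear": [3, 0, 0], "angular": [0, 0, 0]},
    {"linear": [3, 0, 0], "angular": [0, 0, 0]},
    {"linear": [3, 0, 0], "angular": [0, 0, 0]},
    {"linear": [4, 0, 0], "angular": [0, 0, 0]},
    {"linear": [4, 0, 0], "angular": [0, 0, 0]}
  ]
}}

```text
time: 5.12
eef_pos: [0.5964, -0.0659, 0.0013]
tcp_rot: [[0.087, 0.996, 0.0], [0.996, -0.087, 0.0], [0.0, 0.0, -1.0]]
wrist_force: [0.3, -0.0, 0.0]
finger_gap: 1.0
grasp_force: 0.1
```

Request:
{"method": "step_arm", "body": {
  "rows": [
    {"linear": [4, 0, 0], "angular": [0, 0, 0]},
    {"linear": [4, 0, 0], "angular": [0, 0, 0]},
    {"linear": [4, 0, 0], "angular": [0, 0, 0]},
    {"linear": [4, 0, 0], "angular": [0, 0, 0]},
    {"linear": [4, 0, 0], "angular": [0, 0, 0]}
  ]
}}

```text
time: 5.75
eef_pos: [0.598, -0.046, 0.0013]
tcp_rot: [[0.087, 0.996, -0.0], [0.996, -0.087, -0.0], [-0.0, -0.0, -1.0]]
wrist_force: [0.2, -0.5, -0.0]
finger_gap: 0.997
grasp_force: 0.1
```

```bash
cat > look.py <<'E'
from h import *
B=[.657,.0858,-.1356]
p=vision.read_camera("wrist");s=r.state()
def inB(x,y):
    d=np.array([x-B[0],y-B[1]]);c,s_=np.cos(B[2]),np.sin(B[2]);return np.round([c*d[0]+s_*d[1],-s_*d[0]+c*d[1]],4)*1000
print(s["time"],"tcp",s["eef_pos"].round(4),"blk",inB(*s["eef_pos"][:2]),s["wrist_force"].round(1))
for d in masks(p,"shaft_blank"):
    c=onz(p,np.argwhere(d["mask"])[:,::-1].mean(0),.0225)[0]
    for z in (.0225,.028,.033):
        q,f,n=fitbar(p,d["mask"],[c[0],c[1],-.1],z);print(round(d["confidence"],2),z,q.round(3),"blk",inB(*q[:2]),round(q[2]-B[2],3),int(f),n)
cv2.imwrite("pics/last.png",p["color"])
E
python3 look.py
```

```text
5.8 tcp [ 0.5982 -0.0453  0.0013] blk [ -40.6 -137.8] [ 0.   1.4 -1. ]
0.78 0.0225 [ 0.601 -0.013 -0.082] blk [ -42.4 -105.4] 0.054 794 55670.0
0.78 0.028 [ 0.599 -0.012 -0.081] blk [ -44.  -104.5] 0.055 6297 55670.0
0.78 0.033 [ 0.599 -0.011 -0.082] blk [ -44.7 -104. ] 0.053 12239 55670.0
```

Request:
{"method": "step_arm", "body": {
  "rows": [
    {"linear": [4, 0, 0], "angular": [0, 0, 0]},
    {"linear": [4, 0, 0], "angular": [0, 0, 0]},
    {"linear": [4, 0, 0], "angular": [0, 0, 0]},
    {"linear": [4, 0, 0], "angular": [0, 0, 0]},
    {"linear": [4, 0, 0], "angular": [0, 0, 0]}
  ]
}}

```text
time: 6.48
eef_pos: [0.5999, -0.026, 0.0013]
tcp_rot: [[0.087, 0.996, 0.0], [0.996, -0.087, -0.0], [0.0, 0.0, -1.0]]
wrist_force: [0.8, 0.6, 0.9]
finger_gap: 0.997
grasp_force: 0.1
```

Request:
{"method": "step_arm", "body": {
  "rows": [
    {"linear": [4, 0, 0], "angular": [0, 0, 0]},
    {"linear": [4, 0, 0], "angular": [0, 0, 0.4]},
    {"linear": [4, 0, 0], "angular": [0, 0, 0.4]},
    {"linear": [4, 0, 0], "angular": [0, 0, 0.4]},
    {"linear": [4, 0, 0], "angular": [0, 0, 0.4]}
  ]
}}

```text
time: 7.1
eef_pos: [0.6016, -0.0066, 0.0013]
tcp_rot: [[0.116, 0.993, -0.0], [0.993, -0.116, -0.0], [-0.0, -0.0, -1.0]]
wrist_force: [-0.5, -3.9, 3.1]
finger_gap: 0.995
grasp_force: 2.0
```

```bash
python3 look.py
```

```text
7.15 tcp [ 0.6018 -0.0055  0.0013] blk [-42.3 -97.9] [-0.2  0.   0.1]
0.6 0.0225 [ 0.605  0.026 -0.116] blk [-43.  -66.5] 0.02 2405 58483.0
0.6 0.028 [ 0.604  0.027 -0.113] blk [-45.  -65.4] 0.023 3273 58483.0
0.6 0.033 [ 0.603  0.028 -0.113] blk [-45.2 -64.9] 0.023 9201 58483.0
```

Request:
{"method": "step_arm", "body": {
  "rows": [
    {"linear": [4, 0, 0], "angular": [0, 0, 0.4]},
    {"linear": [4, 0, 0], "angular": [0, 0, 0.4]},
    {"linear": [4, 0, 0], "angular": [0, 0, 0.3]},
    {"linear": [4, 0, 0], "angular": [0, 0, 0]},
    {"linear": [4, 0, 0], "angular": [0, 0, 0]}
  ]
}}

```text
time: 7.82
eef_pos: [0.6044, 0.0137, 0.0013]
tcp_rot: [[0.134, 0.991, 0.0], [0.991, -0.134, -0.0], [-0.0, 0.0, -1.0]]
wrist_force: [-1.1, -3.8, 2.3]
finger_gap: 1.002
grasp_force: 2.0
```

Request:
{"method": "step_arm", "body": {
  "rows": [
    {"linear": [4, 0, 0], "angular": [0, 0, 0]},
    {"linear": [4, 0, 0], "angular": [0, 0, 0]},
    {"linear": [3, 0, 0], "angular": [0, 0, 0]},
    {"linear": [3, 0, 0], "angular": [0, 0, 0]},
    {"linear": [3, 0, 0], "angular": [0, 0, 0]}
  ]
}}

```text
time: 8.45
eef_pos: [0.6065, 0.0304, 0.0013]
tcp_rot: [[0.134, 0.991, -0.0], [0.991, -0.134, -0.0], [-0.0, -0.0, -1.0]]
wrist_force: [-0.8, -4.5, 2.8]
finger_gap: 1.002
grasp_force: 2.1
```

```bash
python3 look.py
```

```text
8.5 tcp [0.6066 0.0311 0.0012] blk [-42.5 -61. ] [-0.1 -2.7  2.8]
0.84 0.0225 [ 0.605  0.062 -0.134] blk [-48.  -30.3] 0.001 9806 65646.0
0.84 0.028 [ 0.611  0.062 -0.136] blk [-42.9 -29.6] -0.001 4193 65646.0
0.84 0.033 [ 0.609  0.064 -0.133] blk [-44.3 -28.5] 0.003 1951 65646.0
```

Request:
{"method": "step_arm", "body": {
  "rows": [
    {"linear": [3, 0, 0], "angular": [0, 0, 0]},
    {"linear": [3, 0, 0], "angular": [0, 0, 0]},
    {"linear": [2, 0, 0], "angular": [0, 0, 0]},
    {"linear": [2, 0, 0], "angular": [0, 0, 0]},
    {"linear": [2, 0, 0], "angular": [0, 0, 0]}
  ]
}}

```text
time: 9.18
eef_pos: [0.6083, 0.0431, 0.0012]
tcp_rot: [[0.133, 0.991, 0.0], [0.991, -0.133, 0.001], [0.001, 0.0, -1.0]]
wrist_force: [0.5, -0.2, -0.2]
finger_gap: 1.0
grasp_force: 0.0
```

```bash
python3 look.py
```

```text
9.225 tcp [0.6083 0.0434 0.0012] blk [-42.5 -48.6] [ 0.2  1.1 -0.4]
0.95 0.0225 [ 0.61   0.074 -0.137] blk [-45.1 -17.7] -0.001 11846 67694.0
0.95 0.028 [ 0.608  0.076 -0.131] blk [-46.7 -16.7] 0.004 6161 67694.0
0.95 0.033 [ 0.611  0.076 -0.133] blk [-44.3 -16. ] 0.002 601 67694.0
```

Request:
{"method": "step_arm", "body": {
  "rows": [
    {"linear": [0, 0, 0], "angular": [0, 0, 0]},
    {"linear": [0, 0, 0], "angular": [0, 0, 0]},
    {"linear": [0, 0, 0], "angular": [0, 0, 0]},
    {"linear": [0, 0, 0], "angular": [0, 0, 0]},
    {"linear": [0, 0, 0], "angular": [0, 0, 0]}
  ]
}}

```text
time: 9.9
eef_pos: [0.6081, 0.0421, 0.0013]
tcp_rot: [[0.134, 0.991, 0.0], [0.991, -0.134, -0.0], [-0.0, 0.0, -1.0]]
wrist_force: [1.3, -0.3, -0.3]
finger_gap: 1.001
grasp_force: 0.0
```

```bash
python3 look.py
```

```text
9.95 tcp [0.6081 0.0421 0.0013] blk [-42.5 -49.9] [-0.7  0.2  0.1]
0.98 0.0225 [ 0.613  0.092 -0.146] blk [-44.3  -0.2] -0.01 6164 67519.0
0.98 0.028 [ 0.613  0.092 -0.144] blk [-44.   -0.1] -0.009 1081 67519.0
0.98 0.033 [ 0.613  0.092 -0.145] blk [-44.8   0.4] -0.009 6643 67519.0
```

The bar has dropped into the groove at block (−44, 0). Next I'll back off, lift, shut the fingers and go round to its near end.

Request:
{"method": "step_arm", "body": {
  "rows": [
    {"linear": [-15, 0, 0], "angular": [0, 0, 0]},
    {"linear": [-15, 0, 0], "angular": [0, 0, 0]},
    {"linear": [0, 0, -35], "angular": [0, 0, 0]},
    {"linear": [0, 0, -40], "angular": [0, 0, 0]},
    {"linear": [0, 0, -20], "angular": [0, 0, 0]}
  ],
  "fingers": 0
}}

```text
time: 10.62
eef_pos: [0.6045, 0.0106, 0.0983]
tcp_rot: [[0.136, 0.991, 0.002], [0.991, -0.136, -0.0], [-0.0, 0.002, -1.0]]
wrist_force: [-0.2, 0.6, 0.5]
finger_gap: 0.999
grasp_force: 0.0
```

Request:
{"method": "step_arm", "body": {
  "rows": [
    {"linear": [0, -30, 0], "angular": [0, 0, 0]},
    {"linear": [0, -30, 0], "angular": [0, 0, 0]},
    {"linear": [0, -30, 0], "angular": [0, 0, 0]},
    {"linear": [0, -28, 0], "angular": [0, 0, 0]},
    {"linear": [0, -5, 0], "angular": [0, 0, 0]}
  ],
  "fingers": 255,
  "newtons": 20
}}

```text
time: 11.25
eef_pos: [0.4804, 0.0278, 0.0965]
tcp_rot: [[0.135, 0.991, -0.001], [0.991, -0.135, -0.0], [-0.001, -0.001, -1.0]]
wrist_force: [0.2, 0.3, 0.4]
finger_gap: 0.001
grasp_force: 0.0
```

Request:
{"method": "step_arm", "body": {
  "rows": [
    {"linear": [30, 0, 0], "angular": [0, 0, 0]},
    {"linear": [30, 0, 0], "angular": [0, 0, 0]},
    {"linear": [20, 0, 0], "angular": [0, 0, 0]},
    {"linear": [0, 0, 0], "angular": [0, 0, 0]},
    {"linear": [0, 0, 0], "angular": [0, 0, 0]}
  ]
}}

```text
time: 11.88
eef_pos: [0.4933, 0.1069, 0.0963]
tcp_rot: [[0.135, 0.991, 0.0], [0.991, -0.135, -0.001], [-0.001, 0.0, -1.0]]
wrist_force: [0.7, -0.2, -0.5]
finger_gap: -0.001
grasp_force: 0.0
```

```bash
python3 look.py; python3 -c "
from h import *
q=vision.read_camera('side');cv2.imwrite('pics/b.png',np.hstack([cv2.resize(cv2.imread('pics/last.png'),(480,300)),cv2.resize(q['color'][150:250,240:340],(300,300))]))
print(r.state()['tcp_rot'].round(4).tolist(),r.state()['finger_gap'])"
```

```text
11.925 tcp [0.4931 0.1068 0.0963] blk [-165.2   -1.4] [ 0.1  0.3 -0. ]
0.89 0.0225 [ 0.616  0.089 -0.14 ] blk [-40.7  -2.2] -0.005 549 17284.0
0.89 0.028 [ 0.613  0.091 -0.142] blk [-43.9  -0.4] -0.007 336 17284.0
0.89 0.033 [ 0.613  0.093 -0.139] blk [-44.6   1.2] -0.003 849 17284.0
0.53 0.0225 [ 0.707  0.171 -0.217] blk [37.5 91.5] -0.081 800 11157.0
0.53 0.028 [ 0.704  0.171 -0.21 ] blk [34.7 91.1] -0.074 590 11157.0
0.53 0.033 [ 0.7    0.171 -0.215] blk [30.7 90.6] -0.079 464 11157.0
[[0.1357, 0.9908, -0.0001], [0.9908, -0.1357, -0.0005], [-0.0005, -0.0, -1.0]] -1.5076918510394722e-05
```

View pics/b.png

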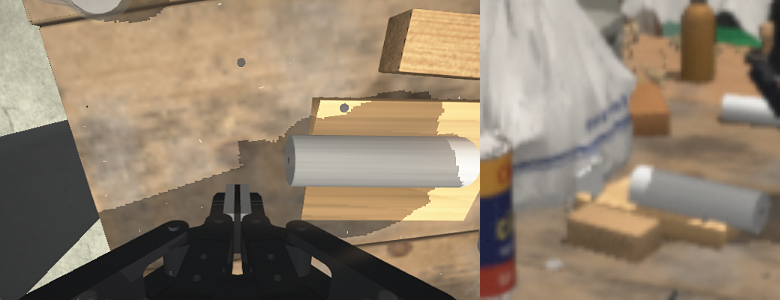

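Request:
{"method": "step_arm", "body": {
  "rows": [
    {"linear": [1, 0, 25], "angular": [0, 0, 0]},
    {"linear": [0, 0, 25], "angular": [0, 0, 0]},
    {"linear": [0, 0, 20], "angular": [0, 0, 0]},
    {"linear": [0, 0, 10], "angular": [0, 0, 0]},
    {"linear": [0, 5, 0], "angular": [0, 0, 0]}
  ]
}}

```text
time: 12.65
eef_pos: [0.4976, 0.108, 0.0159]
tcp_rot: [[0.134, 0.991, -0.001], [0.991, -0.134, -0.001], [-0.001, -0.001, -1.0]]
wrist_force: [0.7, 0.1, -0.2]
finger_gap: -0.002
grasp_force: 0.0
```

Request:
{"method": "step_arm", "body": {
  "rows": [
    {"linear": [0, 4, 0], "angular": [0, 0, 0]},
    {"linear": [0, 4, 0], "angular": [0, 0, 0]},
    {"linear": [0, 4, 0], "angular": [0, 0, 0]},
    {"linear": [0, 3, 0], "angular": [0, 0, 0]},
    {"linear": [0, 3, 0], "angular": [0, 0, 0]}
  ]
}}

```text
time: 13.28
eef_pos: [0.5161, 0.1061, 0.0164]
tcp_rot: [[0.134, 0.991, 0.0], [0.991, -0.134, -0.0], [-0.0, 0.0, -1.0]]
wrist_force: [-0.2, -0.4, 0.5]
finger_gap: -0.001
grasp_force: 0.0
```

Request:
{"method": "step_arm", "body": {
  "rows": [
    {"linear": [0, 3, 0], "angular": [0, 0, 0]},
    {"linear": [0, 3, 0], "angular": [0, 0, 0]},
    {"linear": [0, 3, 0], "angular": [0, 0, 0]},
    {"linear": [0, 3, 0], "angular": [0, 0, 0]},
    {"linear": [0, 3, 0], "angular": [0, 0, 0]}
  ]
}}

```text
time: 13.9
eef_pos: [0.5297, 0.104, 0.0161]
tcp_rot: [[0.134, 0.991, -0.002], [0.991, -0.134, -0.0], [-0.001, -0.002, -1.0]]
wrist_force: [-3.9, 0.8, 0.7]
finger_gap: 0.001
grasp_force: 2.1
```

```bash
python3 look.py
```

```text
13.95 tcp [0.5306 0.104  0.0162] blk [-127.7    0.9] [-2.8  0.2 -0.5]
0.67 0.0225 [ 0.622  0.088 -0.153] blk [-34.6  -2.7] -0.017 3669 27403.0
0.67 0.028 [ 0.623  0.09  -0.154] blk [-34.5  -0.4] -0.018 3828 27403.0
0.67 0.033 [ 0.623  0.093 -0.172] blk [-34.3   2.5] -0.036 5011 27403.0
```

Request:
{"method": "step_arm", "body": {
  "rows": [
    {"linear": [0, 3, 0], "angular": [0, 0, 0]},
    {"linear": [0, 3, 0], "angular": [0, 0, 0]},
    {"linear": [0, 3, 0], "angular": [0, 0, 0]},
    {"linear": [0, 3, 0], "angular": [0, 0, 0]},
    {"linear": [0, 3, 0], "angular": [0, 0, 0]}
  ]
}}

```text
time: 14.62
eef_pos: [0.5458, 0.102, 0.0162]
tcp_rot: [[0.134, 0.991, 0.0], [0.991, -0.134, -0.0], [-0.0, 0.0, -1.0]]
wrist_force: [-3.0, -0.4, -0.8]
finger_gap: 0.001
grasp_force: 1.5
```

Request:
{"method": "step_arm", "body": {
  "rows": [
    {"linear": [0, 3, 0], "angular": [0, 0, 0]},
    {"linear": [0, 3, 0], "angular": [0, 0, 0]},
    {"linear": [0, 3, 0], "angular": [0, 0, 0]},
    {"linear": [0, 3, 0], "angular": [0, 0, 0]},
    {"linear": [0, 2, 0], "angular": [0, 0, 0]}
  ]
}}

```text
time: 15.25
eef_pos: [0.5597, 0.1002, 0.0163]
tcp_rot: [[0.134, 0.991, 0.0], [0.991, -0.134, -0.0], [-0.0, 0.0, -1.0]]
wrist_force: [-2.9, -0.3, 0.0]
finger_gap: -0.005
grasp_force: 1.6
```

```bash
python3 look.py
```

```text
15.3 tcp [0.56   0.1001 0.0163] blk [-98.1   1.1] [-3.1  0.1 -0.4]
0.86 0.0225 [ 0.652  0.083 -0.161] blk [-4.7 -3. ] -0.025 3878 27588.0
0.86 0.028 [ 0.652  0.086 -0.152] blk [-4.8 -0.6] -0.017 3831 27588.0
0.86 0.033 [ 0.653  0.088 -0.152] blk [-4.   1.9] -0.016 4803 27588.0
0.46 0.0225 [ 0.641  0.121 -0.136] blk [-20.1  32.6] -0.0 13704 29689.0
0.46 0.028 [ 0.642  0.121 -0.144] blk [-20.1  33. ] -0.009 15079 29689.0
0.46 0.033 [ 0.642  0.122 -0.147] blk [-20.1  33.7] -0.011 16468 29689.0
```

Request:
{"method": "step_arm", "body": {
  "rows": [
    {"linear": [0, 1, 0], "angular": [0, 0, 0]},
    {"linear": [0, 1, 0], "angular": [0, 0, 0]},
    {"linear": [0, 1, 0], "angular": [0, 0, 0]},
    {"linear": [0, 1, 0], "angular": [0, 0, 0]},
    {"linear": [0, 1, 0], "angular": [0, 0, 0]}
  ]
}}

```text
time: 15.98
eef_pos: [0.5644, 0.0995, 0.0163]
tcp_rot: [[0.134, 0.991, -0.0], [0.991, -0.134, -0.0], [-0.0, -0.0, -1.0]]
wrist_force: [-3.6, 0.3, 1.0]
finger_gap: -0.002
grasp_force: 1.8
```

Request:
{"method": "step_arm", "body": {
  "rows": [
    {"linear": [0, 0.6, 0], "angular": [0, 0, 0]},
    {"linear": [0, 0.6, 0], "angular": [0, 0, 0]},
    {"linear": [0, 0.6, 0], "angular": [0, 0, 0]},
    {"linear": [0, 0.6, 0], "angular": [0, 0, 0]},
    {"linear": [0, 0.6, 0], "angular": [0, 0, 0]}
  ]
}}

```text
time: 16.6
eef_pos: [0.5674, 0.0991, 0.0163]
tcp_rot: [[0.134, 0.991, -0.0], [0.991, -0.134, -0.0], [-0.0, -0.0, -1.0]]
wrist_force: [-3.7, -0.0, 0.5]
finger_gap: -0.001
grasp_force: 1.9
```

Request:
{"method": "step_arm", "body": {
  "rows": [
    {"linear": [0, 0.4, 0], "angular": [0, 0, 0]},
    {"linear": [0, 0.4, 0], "angular": [0, 0, 0]},
    {"linear": [0, 0.4, 0], "angular": [0, 0, 0]},
    {"linear": [0, 0.4, 0], "angular": [0, 0, 0]},
    {"linear": [0, 0.4, 0], "angular": [0, 0, 0]}
  ]
}}

```text
time: 17.23
eef_pos: [0.5694, 0.0989, 0.0163]
tcp_rot: [[0.134, 0.991, -0.0], [0.991, -0.134, -0.0], [-0.0, -0.0, -1.0]]
wrist_force: [-3.4, -0.1, 1.3]
finger_gap: -0.002
grasp_force: 1.9
```

Request:
{"method": "step_arm", "body": {
  "rows": [
    {"linear": [0, 0.3, 0], "angular": [0, 0, 0]},
    {"linear": [0, 0.3, 0], "angular": [0, 0, 0]},
    {"linear": [0, 0.3, 0], "angular": [0, 0, 0]},
    {"linear": [0, 0.3, 0], "angular": [0, 0, 0]},
    {"linear": [0, 0.3, 0], "angular": [0, 0, 0]}
  ]
}}

```text
time: 17.85
eef_pos: [0.5709, 0.0987, 0.0163]
tcp_rot: [[0.134, 0.991, 0.0], [0.991, -0.134, -0.0], [-0.0, 0.0, -1.0]]
wrist_force: [-3.2, 1.0, 2.3]
finger_gap: -0.002
grasp_force: 1.9
```

Request:
{"method": "step_arm", "body": {
  "rows": [
    {"linear": [0, 0.3, 0], "angular": [0, 0, 0]},
    {"linear": [0, 0.3, 0], "angular": [0, 0, 0]},
    {"linear": [0, 0.3, 0], "angular": [0, 0, 0]},
    {"linear": [0, 0.3, 0], "angular": [0, 0, 0]},
    {"linear": [0, 0.3, 0], "angular": [0, 0, 0]}
  ]
}}

```text
time: 18.48
eef_pos: [0.5723, 0.0984, 0.0163]
tcp_rot: [[0.134, 0.991, -0.0], [0.991, -0.134, -0.0], [-0.0, -0.0, -1.0]]
wrist_force: [-3.6, -0.1, 1.4]
finger_gap: 0.001
grasp_force: 2.0
```

```bash
python3 look.py
```

```text
18.525 tcp [0.5725 0.0985 0.0163] blk [-85.5   1.1] [-4.2 -0.6  0.7]
0.83 0.0225 [ 0.665  0.081 -0.165] blk [ 9.  -3.2] -0.03 3923 27469.0
0.83 0.028 [ 0.665  0.084 -0.149] blk [ 8.1 -0.8] -0.014 3912 27469.0
0.83 0.033 [ 0.665  0.087 -0.167] blk [7.5 2.3] -0.032 4911 27469.0
```

Request:
{"method": "step_arm", "body": {
  "rows": [
    {"linear": [0, 0.3, 0], "angular": [0, 0, 0]},
    {"linear": [0, 0.3, 0], "angular": [0, 0, 0]},
    {"linear": [0, 0.3, 0], "angular": [0, 0, 0]},
    {"linear": [0, 0.3, 0], "angular": [0, 0, 0]},
    {"linear": [0, 0.3, 0], "angular": [0, 0, 0]}
  ]
}}

```text
time: 19.2
eef_pos: [0.5725, 0.0984, 0.0163]
tcp_rot: [[0.134, 0.991, -0.002], [0.991, -0.134, -0.0], [-0.0, -0.002, -1.0]]
wrist_force: [-8.3, 0.7, 5.5]
finger_gap: 0.001
grasp_force: 4.1
```

The tool stopped moving and the force doubled, so the bar is against the stop plate. Backing off and rising clear.

Request:
{"method": "step_arm", "body": {
  "rows": [
    {"linear": [0, -2, 0], "angular": [0, 0, 0]},
    {"linear": [0, -5, 0], "angular": [0, 0, 0]},
    {"linear": [0, -15, 0], "angular": [0, 0, 0]},
    {"linear": [0, -25, 0], "angular": [0, 0, 0]},
    {"linear": [0, -25, 0], "angular": [0, 0, 0]}
  ]
}}

```text
time: 19.82
eef_pos: [0.5013, 0.1081, 0.0164]
tcp_rot: [[0.134, 0.991, 0.001], [0.991, -0.134, 0.0], [0.0, 0.001, -1.0]]
wrist_force: [1.0, 0.3, -0.4]
finger_gap: 0.001
grasp_force: 0.0
```

Request:
{"method": "step_arm", "body": {
  "rows": [
    {"linear": [0, 0, -30], "angular": [0, 0, 0]},
    {"linear": [0, 0, -40], "angular": [0, 0, 0]},
    {"linear": [0, 0, -20], "angular": [0, 0, 0]},
    {"linear": [0, 0, 0], "angular": [0, 0, 0]},
    {"linear": [0, 0, 0], "angular": [0, 0, 0]}
  ]
}}

```text
time: 20.45
eef_pos: [0.5019, 0.108, 0.1058]
tcp_rot: [[0.134, 0.991, -0.0], [0.991, -0.134, -0.0], [-0.0, -0.0, -1.0]]
wrist_force: [-0.1, 1.0, -0.0]
finger_gap: 0.002
grasp_force: 0.0
```

```bash
python3 look.py; python3 -c "
from h import *
p=vision.read_camera('scene');q=vision.read_camera('side');cv2.imwrite('pics/c.png',np.hstack([cv2.resize(cv2.imread('pics/last.png'),(480,300)),cv2.resize(p['color'][140:220,270:350],(300,300))]))
for n,p in(('sc',p),('si',q)):
  for d in masks(p,'shaft_blank'):
    c=onz(p,np.argwhere(d['mask'])[:,::-1].mean(0),.028)[0];print(n,d['confidence'],fitbar(p,d['mask'],[c[0],c[1],-.13],.028))"
```

```text
20.5 tcp [0.5018 0.1079 0.1055] blk [-156.7    0.9] [-0.2  0.4  0.2]
0.78 0.0225 [ 0.664  0.082 -0.145] blk [ 7.4 -2.6] -0.009 228 13393.0
0.78 0.028 [ 0.662  0.084 -0.14 ] blk [ 5.4 -0.9] -0.004 246 13393.0
0.78 0.033 [ 0.661  0.086 -0.133] blk [3.7 1.1] 0.002 484 13393.0
sc 0.86 (array([ 0.6593545 ,  0.08327314, -0.12095237]), np.float64(50.5), np.float32(628.0))
sc 0.68 (array([ 0.62300445, -0.23416755,  0.21376877]), np.float64(345.6875), np.float32(488.0))
si 0.87 (array([ 0.65445437,  0.08877297, -0.14965255]), np.float64(53.625), np.float32(593.0))
si 0.61 (array([ 0.66586481, -0.1870414 , -0.5043897 ]), np.float64(287.0), np.float32(146.0))
si 0.16 (array([ 0.60802301,  0.15599366, -0.07767324]), np.float64(512.25), np.float32(453.0))
```

View pics/c.png

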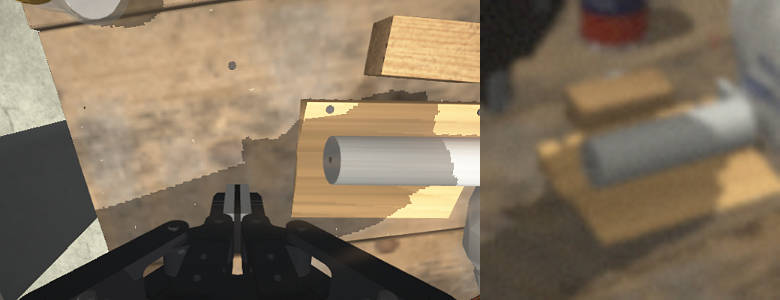

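The bar lies in the groove at block (5.4, −0.9) mm and is parallel. Its near end is about 25 mm inside the wood's near edge, as it should be. The gripper is clear and the offcut hasn't moved, so I'm handing in.

```bash
python3 -c "
from workcell import r
print(r.finish_job())"
```

```text
the job is handed in; nothing more can be done
None
```

The bar was rolled up the ramp into the groove and pushed endways until it met the stop plate; the last pictures put it within about 1 mm of its final place, with the gripper clear, and the job is handed in (no verdict was returned).

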